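# Hold a drilled puppet foot over its control rod

### The arm

A 7-joint arm with a two-finger parallel gripper is mounted at the origin on the work surface. World frame = base frame: x ahead of the robot, y to its left, z up, the work surface at z = 0. Lengths are in m, angles in rad, forces in N, time in s.
With the tool pointing down it reaches from about 0.35 to 0.9 m from the base axis. Payload 8.1 kg.
Tool frame: the origin (TCP) lies at the very end of the fingers, on their centre line; the grasp point (between the pads) lies 19 mm behind it (grip_point_offset is the distance from the TCP to the grasp point, in m); z points along the fingers, x is the direction in which the jaws open and shut, and the axes are right-handed (so a half turn about z gives the same grasp; the last joint's range is limited). The gripper opens to 92 mm and grips with 3 to 60 N. Pads are 19 mm wide; open, the fingers measure 130 mm over their backs; the gripper's body (75 mm by 190 mm) begins 47 mm behind the grasp point.
Start: joints at [1.03, 0.434, 0.025, 1.573, -0.012, 1.134, -0.075], TCP at [0.265, -0.566, 0.227] pointing down, gripper open.
Joint ranges: [-2.62, 2.62], [-0.44, 2.09], [-1.27, 1.32], [0.08, 2.57], [-1.32, 4.46], [0.12, 2], [-2.74, 2.74]. Speed limits (rad/s): [2.22, 2.22, 3.01, 3.01, 3.14, 3.14, 3.14].

### API

Orientations are given as a rotation vector (axis times angle).
In Python, from cell import observe, get_image, camera_model, sign_off, grip_point_offset gives the robot as it stands.
- The arm moves only by the tool play_rows, never from a script. Its argument "rows" is a list of rows, each a list of 7 numbers: the shift along the tool's x, y, z as a fraction of full scale, then the turn, a rotation vector about the tool's x, y, z as a fraction of full scale, then the closure, from -1 (fully open) to 1 (shut). A call has 1 to 5 rows; each row shifts and turns the pose as measured when the row begins, along the tool's axes as they then stand; what a row does not reach is not made up. Full scale, the value 1, is 0.15 m for a shift and 0.5 rad for a turn. A row lasts 1/10 s, in which the tool goes at most 50 mm and 8.59 degrees, less where a joint would pass 70% of its speed; a pose out of reach is approached as far as the arm can. A call with a number of a shift or a turn outside -1 to 1 is refused whole. A call with a gripper value outside its range is refused whole. The fingers move at their own pace and stop on an object; "force" is the grip in N (left out, the last holds). Time passes only in rows, so rows that do not move let the fingers close. It gives the time, the measured TCP pose, the force and the opening at its end, in the units of the state.
- observe(): the state, without advancing time (a new reading comes with each control period).
- get_image(name): name is "scene" or "side" or "wrist"; returns the picture (420x560x3 uint8, blue, green, red); there is no depth.
- camera_model(name): a dict with "K" (3x3 intrinsics, pixels), "R" (3x3) and "t" (3): a world point X has camera coordinates R X + t. Camera axes: x right, y down, z forward; pixel columns grow to the right and rows downward; lengths in m; the calibration is good to about 2 mm. A picture is of the moment at which its call begins: read the wrist's pose just before it. camera_model takes no time and is no camera call; for the wrist camera it gives the pose at the moment of the call.
- sign_off(): hands the job in, once; it reports no verdict.
The state is a dict: "clock": time; "joints": joint angles; "dq": joint speeds; "joint_efforts": joint torques, N m; "position": TCP position; "ee_rot": TCP orientation; "force": force on the tool from outside, world axes, zero at the start; "ft_torque": the same for the moment, N m; "width": opening from 0.0 (shut) to 1.0 (fully open).
Only numpy, scipy, OpenCV 4.12 (cv2) and the standard library are available. Lean on these libraries where they do the work, as an engineer would, in place of code of your own. Each camera call takes 0.05 s, during which the arm holds its last target.

### The job

Slide the vise jaw open by its post, lift the drilled wooden puppet foot out of the vise and carry it over the bamboo rail to the stand with the three rods. Finish still holding it in the gripper, level and at rest, hovering about 10 mm above the tip of the longest rod without touching it, with the hole centred over the rod and the foot's long side parallel to the row of rods. Leave the jaw open, do not bump the rail, the stand or any rod, and leave the drum, flag holder and comb where they are.

Things in the scene. Friction and masses are not known exactly. Their poses are not given: they have to be found in the camera images.
- foot_mid (a point): The puppet foot: a pale wooden block 64 long (its x) x 40 wide (its y) x 44 mm high, with a round collar 33 mm across and 12 mm high on top (56 mm in all) and a vertical through hole 20 mm wide in its middle. 90 g or so. This point is on the hole's axis, half-way up: 28 mm above the underside. Axes: x along the length, z up. At the start it stands on the vise bed between the jaws, its length along the vise.
- vise: The carver's vise, fixed to the shelf: a dark wooden bed 215 (its x) x 80 mm, top 25 mm above the shelf, fixed jaw at its +x end, 65 mm high over the shelf, sliding jaw at its -x end (the end towards the robot). Origin: on the shelf surface directly under the middle of the foot as clamped; the bed reaches 140 mm from it to -x, 75 mm to +x. The foot's two long sides are free, with no jaw beside them, so it can be grasped across its 40 mm width.
- jaw (a joint): Travel of the sliding jaw in m: about 0 to 0.003 at the start (closed on the foot), 0.045 fully open; it moves along the vise's -x, against about 3 N of friction, and stays where it is left. A steel lip on the jaw overhangs the end of the foot by about 9 mm, so the foot cannot be lifted until the jaw is at least 12 mm open.
- jaw_post (a point): Upright steel post, 16 mm thick and 40 mm high, on top of the sliding jaw, by which the jaw is pulled; this point is the middle of the post, 20 mm above the jaw's flat top (the jaw's top is 79 mm above the shelf) and 20 mm below the post's end. Axes as the vise.
- stand: The bamboo stand, fixed: 200 (its x) x 64 mm, 60 mm high, gripping three upright round rods, 14 mm thick, in a row along its x, 55 mm apart with the middle one at the stand's middle. Origin: centre of the underside.
- rod_long_tip (a point): Centre of the tip of the longest rod, 150 mm above the shelf. It may be at any of the three places of the row. Axes: z up.
- rod_mid: The middle-length rod, fixed in the stand; tip 118 mm above the shelf. Origin: centre of its lower end, 10 mm above the shelf.
- rod_short: The shortest rod, fixed in the stand; tip 102 mm above the shelf. Origin: centre of its lower end, 10 mm above the shelf.
- rail: Bamboo drying rail between the vise and the stand, fixed: a bar 16 mm thick and 416 mm long along its x, top 140 mm above the shelf, on two posts with feet 70 mm wide, three small puppets hung under it. Origin: on the shelf under the middle of the bar.
- drum: Lacquered drum, loose bystander, 96 mm across, 70 mm high. Origin: centre of the underside.
- flag_holder: Gilded flag holder, loose bystander, foot 64 mm across, 85 mm high. Origin: centre of the underside.
- comb: Horn comb lying flat, loose bystander, 61 (x) x 110 (y) x 6 mm. Origin: on the shelf under its middle.
There are look-alikes about, which are no part of the job. Leave any blue or purple look-alike of the stand alone.

How it is judged:
By the outcome, as a careful person would: the job done as asked, in the order asked, and still so for the second after the job is handed in, while the arm keeps its last pose, push and grip.
It also fails if it takes over 51 s, if anything falls off the work surface, if the arm or the gripper's body presses on something with over 40 N, if the wrist force passes 120 N, or if a joint passes its speed limit or range.

## Working session

There is one attempt and no reset: what is moved stays moved. The work goes in short steps, Python scripts to look and compute and a tool call to move; the robot and the scene stay as the last step left them, time stands still between calls to the robot, and variables do not carry over. Pictures are saved under pics/ and viewed, and the job is handed in when it is done.

Besides the shell and the picture viewer there is one more tool, called after "Call:" in YAML: its name, and indented under it one key for each argument. play_rows: Moves the arm, as the interface text tells. Its arguments: {"type":"object","properties":{"rows":{"type":"array","items":{"type":"array","items":{"type":"number"}}},"force":{"type":"number"}},"required":["rows"]}

```bash
mkdir -p pics; ls; python3 - <<'E'
from cell import *
import cv2
o=observe(); print(o); print(grip_point_offset)
for n in ["scene","side","wrist"]:
    m=camera_model(n); print(n,m)
    cv2.imwrite(f"pics/{n}0.png",get_image(n))
E
```

```text
pics
{'clock': 0.0, 'joints': array([ 1.03037685,  0.43521677,  0.02500616,  1.57411268, -0.01157121,
        1.13398829, -0.07512604]), 'dq': array([-8.24037939e-04,  7.82081479e-04,  6.11945065e-04, -2.18184051e-04,
       -5.80100530e-04,  4.13214144e-05, -1.69383552e-03]), 'joint_efforts': array([-3.30273042e-04, -6.67843866e+01,  9.84561369e-01, -3.14463079e+01,
       -6.04697037e-02,  4.30392392e-02,  1.56190572e-04]), 'position': array([ 0.26468117, -0.56561875,  0.2259432 ]), 'ee_rot': array([-2.65016947e+00,  1.68578708e+00,  2.23510775e-03]), 'force': array([-0.24904441,  0.07490947,  0.44229949]), 'ft_torque': array([ 0.00674351, -0.03375028,  0.00601261]), 'width': 0.9981415445678398}
0.0188
scene {'K': array([[438.57117337,   0.        , 274.66169788],
       [  0.        , 438.57117337, 210.15795066],
       [  0.        ,   0.        ,   1.        ]]), 'R': array([[ 0.08182803,  0.99657612,  0.01184132],
       [ 0.84000937, -0.06256863, -0.53895216],
       [-0.53636596,  0.05404821, -0.84225314]]), 't': array([-0.22039406, -0.33485472,  1.63177678])}
side {'K': array([[404.75106283,   0.        , 278.29970946],
       [  0.        , 404.75106283, 207.08621572],
       [  0.        ,   0.        ,   1.        ]]), 'R': array([[-0.76433008, -0.6448237 ,  0.00138678],
       [-0.4836354 ,  0.57184336, -0.66264015],
       [ 0.42649305, -0.5071465 , -0.74893665]]), 't': array([0.48837469, 0.20273035, 1.20264776])}
wrist {'K': array([[330.32528758,   0.        , 282.2978041 ],
       [  0.        , 330.32528758, 208.2436661 ],
       [  0.        ,   0.        ,   1.        ]]), 'R': array([[ 4.23285917e-01, -9.05995738e-01, -8.69225590e-04],
       [-8.64646648e-01, -4.04253572e-01,  2.98270385e-01],
       [-2.70583086e-01, -1.25502081e-01, -9.54481022e-01]]), 't': array([-0.62439334, -0.03787524,  0.39072091])}
```

View pics/scene0.png

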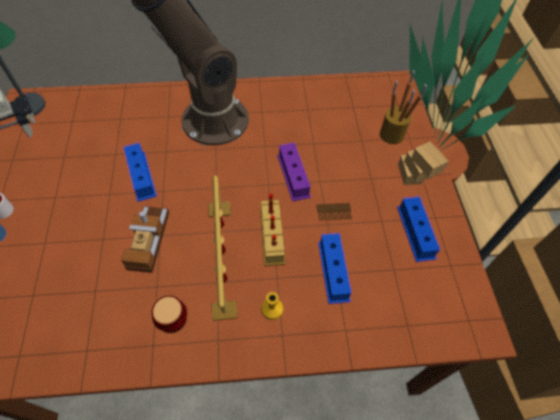

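View pics/side0.png

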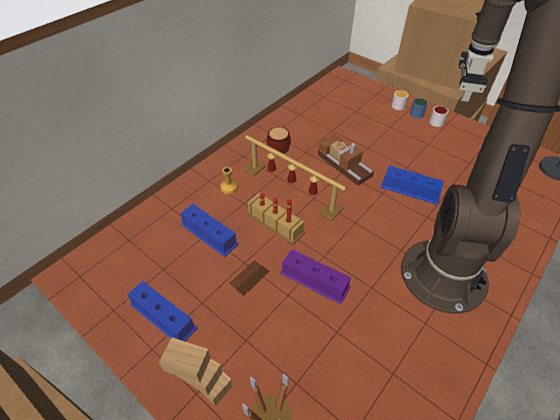

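View pics/wrist0.png

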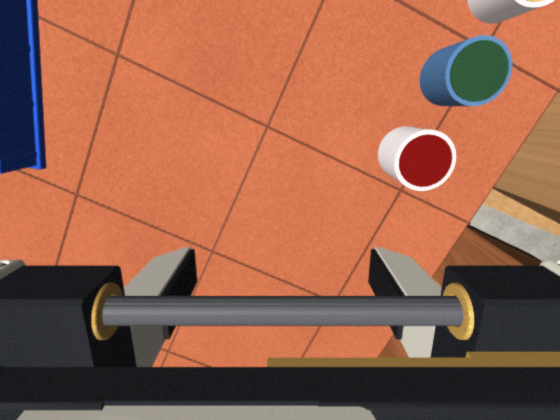

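The scene view shows the vise at about (147,240), rail along x≈220, the stand with red rods at (272,232), the drum (170,313), flag holder (272,305), and comb (334,211). I'll zoom in on the vise and stand.

```bash
python3 - <<'E'
import cv2, numpy as np
s=cv2.imread("pics/scene0.png"); d=cv2.imread("pics/side0.png")
def cr(im,x0,y0,w,h,k,n): cv2.imwrite(n,cv2.resize(im[y0:y0+h,x0:x0+w],None,fx=k,fy=k,interpolation=cv2.INTER_CUBIC))
cr(s,110,190,90,90,6,"pics/c1.png"); cr(s,240,180,70,90,6,"pics/c2.png")
cr(d,305,120,80,70,8,"pics/c3.png"); cr(d,235,175,80,75,8,"pics/c4.png")
E
```

```text
(no output)
```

View pics/c1.png

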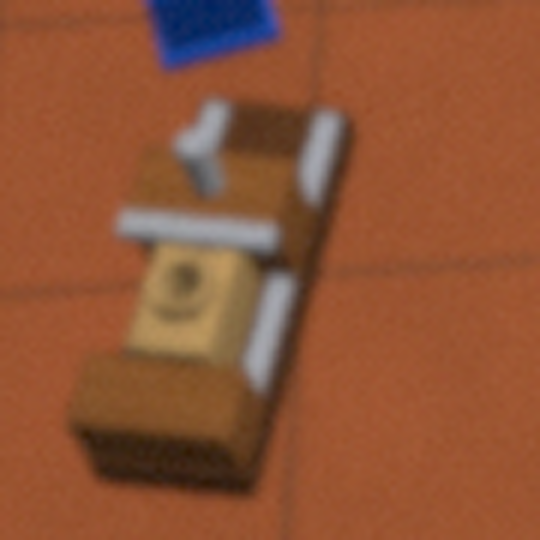

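View pics/c2.png

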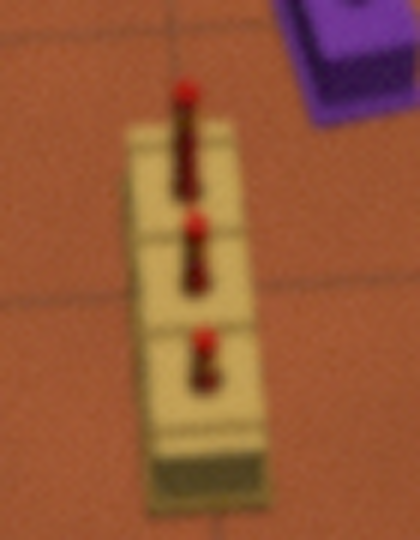

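View pics/c3.png

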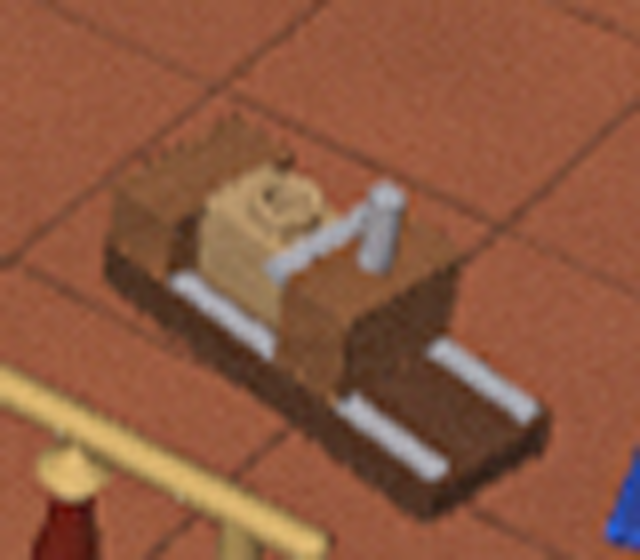

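View pics/c4.png

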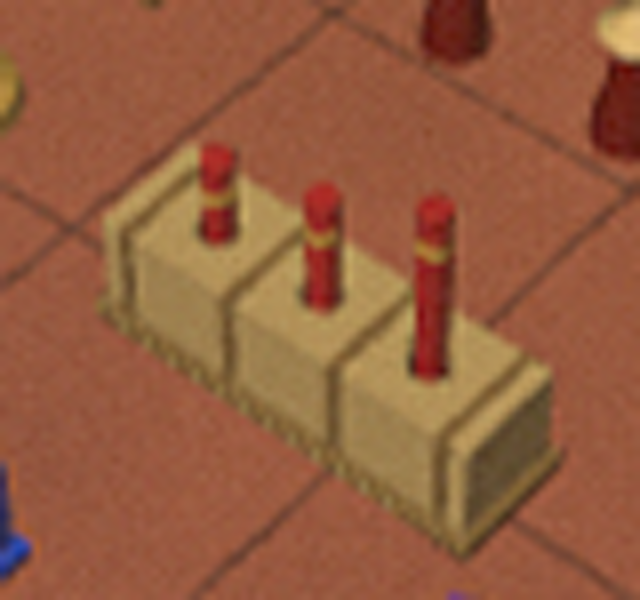

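Zooms show the longest rod at the stand's robot-side end (scene ≈(271,196), side ≈(289,200)), the post top at scene ≈(141.5,213.5), and the collar hole at scene ≈(140.5,237). Next I'll compute positions.

```bash
cat > h.py <<'E'
import numpy as np
from cell import *
from scipy.spatial.transform import Rotation as Rn
def ray(m,p):
    K,R,t=m["K"],m["R"],m["t"]; d=R.T@np.linalg.inv(K)@np.array([p[0],p[1],1.]); return -R.T@t,d
def onz(m,p,z):
    c,d=ray(m,p); return c+d*(z-c[2])/d[2]
def tri(ms,ps):
    A=np.zeros((3,3));b=np.zeros(3)
    for m,p in zip(ms,ps):
        c,d=ray(m,p);d=d/np.linalg.norm(d);P=np.eye(3)-np.outer(d,d);A+=P;b+=P@c
    return np.linalg.solve(A,b)
def proj(m,X):
    x=m["K"]@(m["R"]@np.asarray(X)+m["t"]);return x[:2]/x[2]
def u(o,p,k): return ((p[0]+.5)/k-.5+o[0],(p[1]+.5)/k-.5+o[1])
E
python3 - <<'E'
from h import *
np.set_printoptions(precision=4,suppress=True)
S,D=camera_model("scene"),camera_model("side")
c1=lambda *p:u((110,190),p,6)
c2=lambda *p:u((240,180),p,6)
c3=lambda *p:u((305,120),p,8)
c4=lambda *p:u((235,175),p,8)
def both(n,a,b,z): print(n,onz(S,a,z),onz(D,b,z),tri([S,D],[a,b]))
both("long",c2(185,93),c4(436,207),.150)
both("mid",c2(195,215),c4(322,194),.118)
both("short",c2(204,338),c4(217,154),.102)
both("post",c1(190,140),c3(388,194),.119)
both("foot",c1(183,285),c3(287,203),.081)
print("rail ends", onz(S,(216,178),.14),onz(S,(221,305),.14), onz(D,(247,139),.14),onz(D,(342,187),.14))
# rail strips right: 
print("vise railstrip",onz(S,c1(330,108),.025),onz(S,c1(262,388),.025), onz(D,c3(175,280),.027),onz(D,c3(440,470),.027))
print("lip",onz(S,c1(118,222),.081),onz(S,c1(278,238),.081))
E
```

```text
long [0.4555 0.1696 0.15  ] [0.4546 0.1694 0.15  ] [0.455  0.1694 0.1496]
mid [0.5052 0.1708 0.118 ] [0.5104 0.1693 0.118 ] [0.5079 0.1711 0.1216]
short [0.5643 0.1705 0.102 ] [0.5657 0.1686 0.102 ] [0.5649 0.1701 0.1035]
post [ 0.4691 -0.2061  0.119 ] [ 0.4705 -0.2066  0.119 ] [ 0.4699 -0.2056  0.12  ]
foot [ 0.5274 -0.2139  0.081 ] [ 0.5234 -0.2137  0.081 ] [ 0.5252 -0.2155  0.0783]
rail ends [0.3747 0.0124 0.14  ] [0.7733 0.0209 0.14  ] [0.7537 0.0325 0.14  ] [0.371 0.013 0.14 ]
vise railstrip [ 0.3929 -0.1618  0.025 ] [ 0.5566 -0.1866  0.025 ] [ 0.5639 -0.1913  0.027 ] [ 0.3998 -0.1636  0.027 ]
lip [ 0.4895 -0.2484  0.081 ] [ 0.5045 -0.17    0.081 ]
```

```bash
cat >> h.py <<'E'
def goal(pos=None,xang=None,o=None):
    """shift in tool axes (fraction) and turn fraction to reach TCP pos with tool down, tool x at xang deg"""
    o=o or observe(); R=Rn.from_rotvec(o["ee_rot"]).as_matrix(); p=np.array(o["position"])
    print("t",round(o["clock"],2),"pos",p.round(4),"xang",np.degrees(np.arctan2(R[1,0],R[0,0])).round(2),"tilt",np.degrees(np.arccos(-R[2,2])).round(2),"F",np.round(o["force"],1),"w",round(o["width"],3),"q",np.round(o["joints"],2))
    if pos is not None:
        print("shift",(R.T@(np.array(pos)-p)/.15).round(3), "mm",(1000*np.linalg.norm(np.array(pos)-p)).round(1))
    if xang is not None:
        a=np.radians(xang); X=np.array([np.cos(a),np.sin(a),0]);Z=np.array([0,0,-1.])
        Rg=np.column_stack([X,np.cross(Z,X),Z]); print("turn",(Rn.from_matrix(R.T@Rg).as_rotvec()/.5).round(3))
    return p,R
E
python3 - <<'E'
from h import *
p,R=goal((0.42,-0.21,0.23),-98.6)
m=camera_model("wrist"); c=-m["R"].T@m["t"]; print("cam in tool",R.T@(c-p),"fwd",R.T@m["R"][2],"right",R.T@m["R"][0])
E
```

```text
t 0.15 pos [ 0.2648 -0.5657  0.2262] xang -64.92 tilt 0.06 F [-0.4 -0.6 -0.4] w 0.999 q [ 1.03  0.44  0.02  1.57 -0.01  1.13 -0.08]
shift [-1.709 -1.943 -0.024] mm 388.2
turn [1.000e-03 2.000e-03 1.176e+00]
cam in tool [ 1.04564918e-05 -7.99627903e-02 -1.57631241e-01] fwd [2.10449341e-04 2.98146798e-01 9.54520006e-01] right [ 9.99999657e-01  7.02462108e-04 -4.39892401e-04]
```

Call:
play_rows:
  rows:
    - [-0.165,-0.207,0,0,0,0,-1]
    - [-0.165,-0.207,0,0,0,0,-1]
    - [-0.165,-0.207,0,0,0,0,-1]
    - [-0.165,-0.207,0,0,0,0,-1]
    - [-0.165,-0.207,0,0,0,0,-1]

```text
clock: 0.65
position: [0.3508, -0.3876, 0.2237]
ee_rot: [2.639, -1.7, -0.006]
force: [0.7, -0.1, 0.0]
width: 1.005
```

Call:
play_rows:
  rows:
    - [-0.165,-0.207,0,0,0,0.235,-1]
    - [-0.19,-0.186,-0.01,0,0,0.235,-1]
    - [-0.21,-0.16,-0.01,0,0,0.235,-1]
    - [-0.23,-0.135,0,0,0,0.235,-1]
    - [-0.24,-0.11,0,0,0,0.235,-1]

```text
clock: 1.15
position: [0.4427, -0.2025, 0.226]
ee_rot: [2.008, -2.411, -0.006]
force: [0.7, -0.8, 0.4]
width: 1.003
```

Call:
play_rows:
  rows:
    - [0,0,0,0,0,0,-1]

```text
clock: 1.25
position: [0.4453, -0.1967, 0.2261]
ee_rot: [2.012, -2.411, -0.008]
force: [-0.5, -0.2, 0.3]
width: 1.003
```

```bash
python3 - <<'E'
from h import *
import cv2
goal((0.44,-0.21,0.23),-98.6)
cv2.imwrite("pics/w1.png",get_image("wrist"))
E
```

```text
t 1.25 pos [ 0.4453 -0.1967  0.2261] xang -100.29 tilt 0.28 F [-0.5 -0.2  0.3] w 1.003 q [ 0.37  0.22 -0.08  1.89  0.02  1.04 -1.46]
shift [ 0.094  0.019 -0.026] mm 14.8
turn [ 0.009  0.004 -0.059]
```

View pics/w1.png

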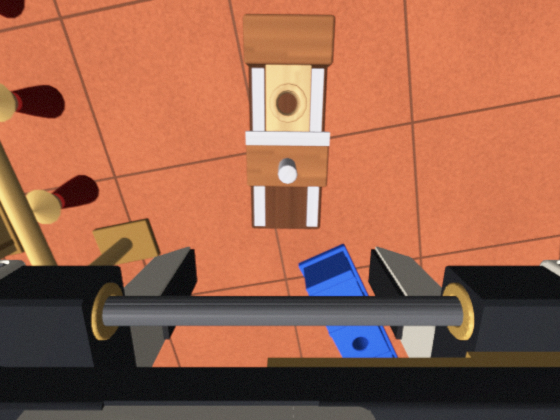

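The wrist view shows the vise upright in the image: collar and hole at ≈(288,102), the steel lip at row 138, the post top at ≈(288,173) and the rail at left. I'll measure it by masks.

```bash
python3 - <<'E'
from h import *
import cv2
im=cv2.imread("pics/w1.png"); m=camera_model("wrist")
cv2.imwrite("pics/w1z.png",cv2.resize(im[0:240,220:360],None,fx=4,fy=2.5*1,interpolation=cv2.INTER_CUBIC))
hsv=cv2.cvtColor(im,cv2.COLOR_BGR2HSV)
w=((hsv[...,1]<60)&(hsv[...,2]>150)).astype(np.uint8); w[245:]=0; w[:,:200]=0; w[:,380:]=0
n,l,st,ce=cv2.connectedComponentsWithStats(w)
for i in range(1,n):
    if st[i,4]>40:
        pts=np.argwhere(l==i)[:,::-1].astype(np.float32)
        r=cv2.minAreaRect(pts); print(st[i],ce[i].round(1),[np.round(v,1) for v in r])
        if st[i,2]>50 or st[i,3]>25:
            b=cv2.boxPoints(r); z=.079 if st[i,2]>50 else .027
            W=[onz(m,q,z) for q in b]
            e=max([(W[j],W[(j+1)%4]) for j in range(4)],key=lambda a:np.linalg.norm(a[0]-a[1])); d=e[1]-e[0]
            print("   ang",np.degrees(np.arctan2(d[1],d[0]))%180, "len",np.linalg.norm(d))
g=cv2.cvtColor(im,cv2.COLOR_BGR2GRAY)
d=((hsv[...,2]<110)).astype(np.uint8); d[:85]=0;d[122:]=0;d[:,:268]=0;d[:,306:]=0
n,l,st,ce=cv2.connectedComponentsWithStats(d)
for i in range(1,n):
    if st[i,4]>30: print("dark",st[i],ce[i], onz(m,ce[i],.081))
print("post",onz(m,(288,173),.119))
E
```

```text
[ 246   68   84   78 2810] [287.  115.7] [array([287.5, 106.5]), array([77., 83.]), np.float64(90.0)]
   ang 79.80261363091921 len 0.0755978398797654
[278 161  19  23 295] [286.8 173.5] [array([286. , 173.5]), array([21. , 17.9]), np.float64(26.6)]
[253 186  13  40 460] [259.1 205.7] [array([259.1, 205.5]), array([39.3, 11.5]), np.float64(88.2)]
   ang 169.99402969831783 len 0.04641351062159792
[306 186  13  41 478] [312.1 206.1] [array([312.1, 206. ]), array([11.7, 40.3]), np.float64(2.2)]
   ang 169.57282768364777 len 0.04761878965606028
post [ 0.46961961 -0.20924984  0.119     ]
```

View pics/w1z.png

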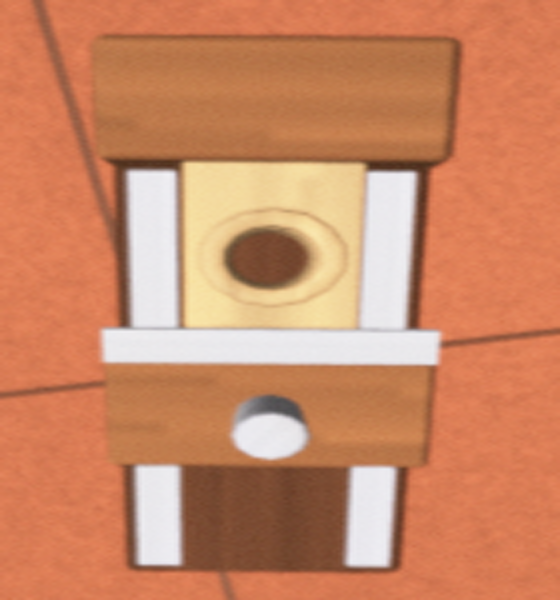

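```bash
python3 - <<'E'
from h import *
m=camera_model("wrist"); 
P=onz(m,(287.2,171.8),.119); F=onz(m,(288.5,102.7),.081)
print(P,F,F-P,np.degrees(np.arctan2((F-P)[1],(F-P)[0])),np.linalg.norm((F-P)[:2]))
v=np.array([np.cos(np.radians(-10)),np.sin(np.radians(-10)),0])
for n,Q in(("strip L",(259.1,205.7)),("strip R",(312.1,206.1))): print(n,onz(m,Q,.026))
goal((P[0],P[1],.15),-100)
goal((P[0],P[1],.09),-100)
E
```

```text
[ 0.47070712 -0.20878122  0.119     ] [ 0.5230343  -0.21964348  0.081     ] [ 0.05232718 -0.01086226 -0.038     ] -11.727107395929284 0.05344270024590353
strip L [ 0.41942986 -0.16883052  0.026     ]
strip R [ 0.40834215 -0.22779882  0.026     ]
t 1.3 pos [ 0.4439 -0.1993  0.2259] xang -100.16 tilt 0.31 F [-0.9 -0.4 -0.8] w 0.998 q [ 0.37  0.22 -0.07  1.89  0.02  1.04 -1.46]
shift [ 0.031 -0.19   0.505] mm 81.1
turn [ 0.011  0.001 -0.006]
t 1.3 pos [ 0.4439 -0.1993  0.2259] xang -100.16 tilt 0.31 F [-0.9 -0.4 -0.8] w 0.998 q [ 0.37  0.22 -0.07  1.89  0.02  1.04 -1.46]
shift [ 0.031 -0.192  0.905] mm 138.9
turn [ 0.011  0.001 -0.006]
```

Call:
play_rows:
  rows:
    - [0.003,-0.1,0.15,0.005,0,0,-1]
    - [0.003,-0.09,0.2,0.005,0,0,-1]
    - [0.003,0,0.2,0,0,0,-1]
    - [0,0,0.15,0,0,0,-1]
    - [0,0,0,0,0,0,-1]

```text
clock: 1.8
position: [0.4709, -0.2121, 0.1183]
ee_rot: [2.02, -2.405, 0.005]
force: [-0.2, 0.3, -0.1]
width: 0.999
```

```bash
python3 - <<'E'
from h import *
import cv2
goal((0.472,-0.206,0.088),-100)
cv2.imwrite("pics/w2.png",get_image("wrist"))
E
```

```text
t 1.8 pos [ 0.4709 -0.2121  0.1183] xang -99.96 tilt 0.2 F [-0.2  0.3 -0.1] w 0.999 q [ 0.37  0.39 -0.07  1.96  0.04  0.79 -1.47]
shift [-0.042  0.     0.202] mm 30.9
turn [-0.004 -0.006  0.001]
```

View pics/w2.png

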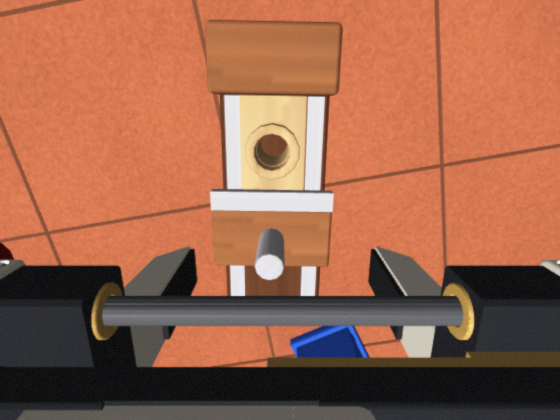

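```bash
python3 - <<'E'
from h import *
p,R=goal((0.472,-0.206,0.088),-100)
m=camera_model("wrist")
print("proj TCP",proj(m,p),"proj grasp",proj(m,p-0.0188*R[:,2]*-1*-1))
P=onz(m,(269,266.5),.119); F=onz(m,(272,151),.081); print(P,F)
goal((P[0],P[1],.088),-100)
E
```

```text
t 1.85 pos [ 0.4715 -0.2125  0.1196] xang -99.99 tilt 0.27 F [-0.3  0.2  0. ] w 0.996 q [ 0.37  0.38 -0.07  1.96  0.04  0.79 -1.47]
shift [-0.044  0.005  0.211] mm 32.3
turn [-0.007 -0.007  0.   ]
proj TCP [281.23489578 264.26276581] proj grasp [281.13247258 282.50721674]
[ 0.47101802 -0.20579615  0.119     ] [ 0.52604529 -0.21666893  0.081     ]
t 1.85 pos [ 0.4715 -0.2125  0.1196] xang -99.99 tilt 0.27 F [-0.3  0.2  0. ] w 0.996 q [ 0.37  0.38 -0.07  1.96  0.04  0.79 -1.47]
shift [-0.044  0.011  0.211] mm 32.3
turn [-0.007 -0.007  0.   ]
```

Call:
play_rows:
  rows:
    - [-0.044,0.01,0.1,0,0,0,-1]
    - [0,0,0.11,0,0,0,-1]
    - [0,0,0,0,0,0,-1]
  force: 20

```text
clock: 2.15
position: [0.4724, -0.2092, 0.0914]
ee_rot: [-2.017, 2.407, -0.015]
force: [-0.4, 0.0, 0.3]
width: 0.997
```

Call:
play_rows:
  rows:
    - [0,0,0,0,0,0,1]
    - [0,0,0,0,0,0,1]
    - [0,0,0,0,0,0,1]
    - [0,0,0,0,0,0,1]
    - [0,0,0,0,0,0,1]

```text
clock: 2.65
position: [0.4746, -0.2115, 0.0965]
ee_rot: [-2.014, 2.405, -0.025]
force: [-0.2, -0.7, -0.5]
width: 0.616
```

```bash
python3 - <<'E'
from h import *
goal((0.471-.041*.985,-0.206+.041*.174,0.088),-100)
E
```

```text
t 2.65 pos [ 0.4746 -0.2115  0.0965] xang -100.12 tilt 0.93 F [-0.2 -0.7 -0.5] w 0.616 q [ 0.36  0.41 -0.07  1.99  0.05  0.73 -1.48]
shift [-0.032  0.304  0.052] mm 46.5
turn [-0.029 -0.014 -0.004]
```

Call:
play_rows:
  rows:
    - [-0.03,0.015,0.04,-0.025,-0.01,0,1]
    - [0,0,0.015,0,0,0,1]
    - [0,0,0.005,0,0,0,1]

```text
clock: 2.95
position: [0.4733, -0.2062, 0.087]
ee_rot: [2.017, -2.408, 0.003]
force: [-1.2, -0.4, -0.5]
width: 0.35
```

```bash
python3 - <<'E'
from h import *
goal((0.471,-0.206,0.088),-100)
E
```

```text
t 2.95 pos [ 0.4733 -0.2062  0.087 ] xang -100.1 tilt 0.12 F [-1.2 -0.4 -0.5] w 0.35 q [ 0.36  0.43 -0.07  1.99  0.05  0.72 -1.49]
shift [ 0.002  0.015 -0.007] mm 2.5
turn [-0.003 -0.003 -0.003]
```

Call:
play_rows:
  rows:
    - [0,0.01,0,0,0,0,1]
    - [0,0,0,0,0,0,1]
    - [0,0,0.003,0,0,0,1]

```text
clock: 3.25
position: [0.4715, -0.2049, 0.0863]
ee_rot: [2.018, -2.408, 0.001]
force: [-3.4, 2.9, 12.6]
width: 0.169
```

```bash
python3 - <<'E'
from h import *
goal((0.471,-0.206,0.088),-100)
E
```

```text
t 3.25 pos [ 0.4715 -0.2049  0.0863] xang -100.06 tilt 0.03 F [-3.4  2.9 12.6] w 0.169 q [ 0.36  0.43 -0.07  2.    0.05  0.72 -1.49]
shift [ 0.008  0.002 -0.011] mm 2.1
turn [-0.001 -0.001 -0.002]
```

Call:
play_rows:
  rows:
    - [0,0.04,-0.005,0,0,0,1]
    - [0,0.05,0,0,0,0,1]
    - [0,0.05,0,0,0,0,1]
    - [0,0.05,0,0,0,0,1]

```text
clock: 3.65
position: [0.4437, -0.1996, 0.0865]
ee_rot: [-2.018, 2.405, -0.004]
force: [3.5, 1.1, -6.6]
width: 0.17
```

```bash
python3 - <<'E'
from h import *
goal((0.471-.041*.985,-0.206+.041*.174,0.087),-100)
E
```

```text
t 3.65 pos [ 0.4437 -0.1996  0.0865] xang -100.02 tilt 0.2 F [ 3.5  1.1 -6.6] w 0.17 q [ 0.37  0.39 -0.07  2.06  0.04  0.69 -1.48]
shift [ 0.01   0.087 -0.004] mm 13.1
turn [-0.007 -0.    -0.001]
```

Call:
play_rows:
  rows:
    - [0.003,0.045,0,0,0,0,1]
    - [0.003,0.035,0,0,0,0,1]
    - [0,0.005,0,0,0,0,1]

```text
clock: 3.95
position: [0.4294, -0.1968, 0.0865]
ee_rot: [-2.018, 2.403, -0.005]
force: [9.9, -2.5, -14.5]
width: 0.168
```

```bash
python3 - <<'E'
from h import *
goal((0.471-.041*.985,-0.206+.041*.174,0.087),-100)
E
```

```text
t 3.95 pos [ 0.4294 -0.1968  0.0865] xang -99.96 tilt 0.27 F [  9.9  -2.5 -14.5] w 0.168 q [ 0.38  0.37 -0.08  2.1   0.04  0.67 -1.47]
shift [ 0.012 -0.01  -0.003] mm 2.4
turn [-0.009  0.002  0.001]
```

Call:
play_rows:
  rows:
    - [0,0,-0.005,0,0,0,-1]
    - [0,0,-0.01,0,0,0,-1]
    - [0,0,-0.02,0,0,0,-1]
    - [0,0,-0.05,0,0,0,-1]
    - [0,0,-0.1,0,0,0,-1]

```text
clock: 4.45
position: [0.4252, -0.1972, 0.115]
ee_rot: [2.018, -2.407, -0.002]
force: [0.1, -2.0, 0.1]
width: 0.555
```

```bash
python3 - <<'E'
from h import *
goal((0.44,-0.2,0.16),-100)
E
```

```text
t 4.45 pos [ 0.4252 -0.1972  0.115 ] xang -100.06 tilt 0.09 F [ 0.1 -2.   0.1] w 0.555 q [ 0.38  0.33 -0.08  2.07  0.04  0.75 -1.46]
shift [ 0.001 -0.1   -0.3  ] mm 47.4
turn [ 0.003  0.001 -0.002]
```

Call:
play_rows:
  rows:
    - [0,0,-0.15,0,0,0,-1]
    - [0,-0.15,-0.1,0,0,0,-1]
    - [0,-0.2,0,0,0,0,-1]
    - [0,-0.05,0,0,0,0,-1]
    - [0,0,0,0,0,0,-1]

```text
clock: 4.95
position: [0.4855, -0.2089, 0.1591]
ee_rot: [-2.016, 2.409, -0.003]
force: [-1.1, 0.1, -0.6]
width: 0.975
```

```bash
python3 - <<'E'
from h import *
import cv2
goal((0.49,-0.21,0.155),-100)
get_image("wrist")  # settle
m=camera_model("wrist"); goal()
im=get_image("wrist"); cv2.imwrite("pics/w3.png",im)
np.save("w3.npy",np.array([m],dtype=object),allow_pickle=True)
E
```

```text
t 4.95 pos [ 0.4855 -0.2089  0.1591] xang -100.14 tilt 0.1 F [-1.1  0.1 -0.6] w 0.975 q [ 0.36  0.35 -0.07  1.89  0.03  0.9  -1.48]
shift [ 0.002 -0.031  0.028] mm 6.2
turn [-0.003 -0.002 -0.005]
t 5.0 pos [ 0.485  -0.2088  0.159 ] xang -100.14 tilt 0.07 F [-0.1 -0.8 -0.5] w 0.989 q [ 0.36  0.35 -0.07  1.89  0.03  0.9  -1.48]
```

View pics/w3.png

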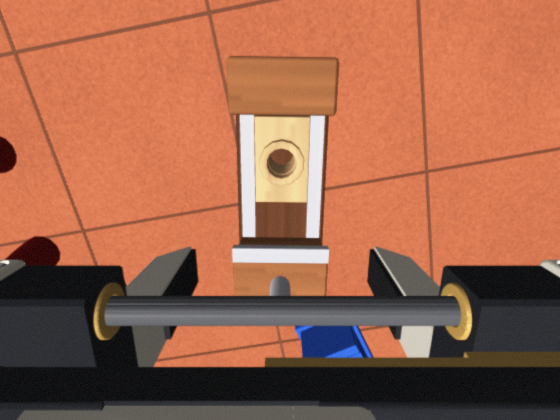

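The jaw is open: a dark gap now shows between the foot's end (row 203) and the lip (row 247). The collar is at ≈(282,161). I'll measure the foot by mask.

```bash
python3 - <<'E'
from h import *
import cv2
m=np.load("w3.npy",allow_pickle=True)[0]
im=cv2.imread("pics/w3.png"); hsv=cv2.cvtColor(im,cv2.COLOR_BGR2HSV)
print(hsv[190,270],hsv[130,290],hsv[80,280],hsv[161,282])
w=((hsv[...,0]>=12)&(hsv[...,0]<30)&(hsv[...,2]>170)&(hsv[...,1]>60)).astype(np.uint8); w[:100]=0;w[220:]=0;w[:,:245]=0;w[:,:][:,320:]=0
cs,_=cv2.findContours(w,cv2.RETR_EXTERNAL,cv2.CHAIN_APPROX_NONE); c=max(cs,key=cv2.contourArea)
r=cv2.minAreaRect(c); print(r)
for z in (.069,):
    b=np.array([onz(m,q,z) for q in cv2.boxPoints(r)]); print(b.round(4),b.mean(0))
d=((hsv[...,2]<140)).astype(np.uint8); d[:140]=0;d[182:]=0;d[:,:262]=0;d[:,302:]=0
n,l,st,ce=cv2.connectedComponentsWithStats(d)
for i in range(1,n):
    if st[i,4]>30: print("dark",st[i],ce[i])
cv2.imwrite("pics/w3z.png",cv2.resize(im[100:220,220:340],None,fx=5,fy=5,interpolation=cv2.INTER_CUBIC))
E
```

```text
[ 20  93 239] [ 20  94 240] [ 12 156 195] [ 11 146 122]
((280.8307189941406, 159.13392639160156), (55.34230422973633, 85.35614013671875), 1.123302698135376)
[[ 0.4975 -0.188   0.069 ]
 [ 0.5601 -0.2022  0.069 ]
 [ 0.5523 -0.2414  0.069 ]
 [ 0.489  -0.2303  0.069 ]] [ 0.52474512 -0.21548972  0.069     ]
dark [267 149  25  29 529] [278.70888469 162.39319471]
```

View pics/w3z.png

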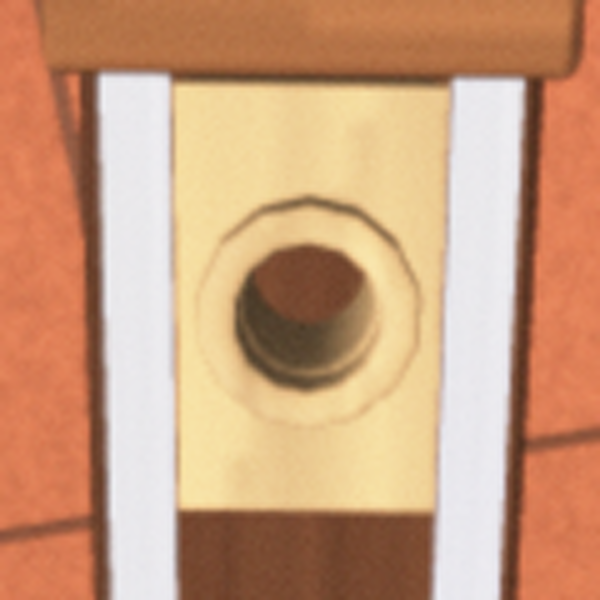

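```bash
python3 - <<'E'
from h import *
m=np.load("w3.npy",allow_pickle=True)[0]
F=onz(m,(281.3,162.0),.081);print(F)
goal((.525,-.216,.036),-100.2)
E
```

```text
[ 0.52569846 -0.21605143  0.081     ]
t 5.05 pos [ 0.4841 -0.2086  0.1587] xang -100.15 tilt 0.04 F [ 0.3  0.2 -0.2] w 0.997 q [ 0.36  0.35 -0.07  1.89  0.03  0.9  -1.48]
shift [-0.    -0.277  0.818] mm 129.5
turn [-0.    -0.001  0.002]
```

Call:
play_rows:
  rows:
    - [0,-0.14,0.04,0,0,0,-1]
    - [0,-0.135,0.1,0,0,0,-1]
    - [0,0,0.18,0,0,0,-1]
    - [0,0,0.18,0,0,0,-1]
    - [0,0,0.1,0,0,0,-1]
  force: 25

```text
clock: 5.55
position: [0.5213, -0.2165, 0.0679]
ee_rot: [2.013, -2.41, 0.001]
force: [-0.2, 0.1, 0.4]
width: 1.005
```

```bash
python3 - <<'E'
from h import *
goal((.525,-.216,.036),-100.2)
E
```

```text
t 5.55 pos [ 0.5213 -0.2165  0.0679] xang -100.25 tilt 0.09 F [-0.2  0.1  0.4] w 1.005 q [ 0.35  0.52 -0.07  1.89  0.05  0.74 -1.5 ]
shift [-0.008 -0.024  0.213] mm 32.1
turn [ 0.001 -0.003 -0.002]
```

Call:
play_rows:
  rows:
    - [-0.008,-0.024,0.09,0,0,0,-1]
    - [0,0,0.08,0,0,0,-1]
    - [0,0,0.02,0,0,0,-1]

```text
clock: 5.85
position: [0.5216, -0.2154, 0.0361]
ee_rot: [2.01, -2.408, -0.006]
force: [0.3, -0.1, -0.1]
width: 1.0
```

```bash
python3 - <<'E'
from h import *
goal((.525,-.216,.036),-100.2)
E
```

```text
t 5.85 pos [ 0.5216 -0.2154  0.0361] xang -100.29 tilt 0.33 F [ 0.3 -0.1 -0.1] w 1.0 q [ 0.34  0.57 -0.06  1.9   0.06  0.68 -1.51]
shift [-0.    -0.023  0.   ] mm 3.5
turn [ 0.011 -0.002 -0.003]
```

Call:
play_rows:
  rows:
    - [0,-0.023,0.005,0.01,0,0,1]
    - [0,0,0.003,0,0,0,1]
    - [0,0,0.003,0,0,0,1]
    - [0,0,0.003,0,0,0,1]

```text
clock: 6.25
position: [0.526, -0.2164, 0.0353]
ee_rot: [-2.013, 2.412, -0.004]
force: [0.0, 0.3, 0.1]
width: 0.701
```

```bash
python3 - <<'E'
from h import *
goal((.525,-.216,.036),-100.2)
E
```

```text
t 6.25 pos [ 0.526  -0.2164  0.0353] xang -100.3 tilt 0.14 F [0.  0.3 0.1] w 0.701 q [ 0.34  0.57 -0.06  1.9   0.06  0.67 -1.51]
shift [-0.002  0.007 -0.005] mm 1.3
turn [-0.004 -0.003 -0.003]
```

Call:
play_rows:
  rows:
    - [0,0.003,0,0,0,0,1]
    - [0,0,0,0,0,0,1]
    - [0,0,0,0,0,0,1]
    - [0,0,0,0,0,0,1]

```text
clock: 6.65
position: [0.526, -0.2165, 0.0362]
ee_rot: [-2.013, 2.411, -0.006]
force: [-0.8, 0.3, -1.8]
width: 0.431
```

```bash
python3 - <<'E'
from h import *
goal((.525,-.216,.036),-100.2)
E
```

```text
t 6.65 pos [ 0.526  -0.2165  0.0362] xang -100.3 tilt 0.22 F [-0.8  0.3 -1.8] w 0.431 q [ 0.34  0.57 -0.06  1.9   0.06  0.67 -1.51]
shift [-0.002  0.007  0.001] mm 1.2
turn [-0.007 -0.003 -0.003]
```

Call:
play_rows:
  rows:
    - [0,0,0,0,0,0,1]
    - [0,0.005,-0.03,0,0,0,1]
    - [0,0.015,-0.06,0,0,0,1]
    - [0,0.01,-0.1,0,0,0,1]
    - [0,0,-0.12,0,0,0,1]
  force: 30

```text
clock: 7.15
position: [0.5189, -0.2149, 0.0829]
ee_rot: [2.012, -2.41, -0.002]
force: [0.8, -0.0, -0.8]
width: 0.434
```

```bash
python3 - <<'E'
from h import *
goal((.50,-.21,.21),-100.2)
E
```

```text
t 7.15 pos [ 0.5189 -0.2149  0.0829] xang -100.29 tilt 0.14 F [ 0.8 -0.  -0.8] w 0.434 q [ 0.35  0.5  -0.07  1.88  0.05  0.77 -1.5 ]
shift [-0.008  0.131 -0.847] mm 128.6
turn [ 0.004 -0.002 -0.003]
```

Call:
play_rows:
  rows:
    - [0,0,-0.18,0,0,0,1]
    - [0,0,-0.2,0,0,0,1]
    - [0,0,-0.2,0,0,0,1]
    - [0,0,-0.15,0,0,0,1]
    - [0,0,-0.05,0,0,0,1]

```text
clock: 7.65
position: [0.5178, -0.2146, 0.2088]
ee_rot: [2.012, -2.411, 0.001]
force: [1.0, -0.3, -1.8]
width: 0.436
```

```bash
python3 - <<'E'
from h import *
import cv2
p,R=goal((.455,.169,.205),-90)
m=camera_model("wrist")
cv2.imwrite("pics/w4.png",get_image("wrist"))
E
```

```text
t 7.65 pos [ 0.5178 -0.2146  0.2088] xang -100.3 tilt 0.08 F [ 1.  -0.3 -1.8] w 0.436 q [ 0.35  0.35 -0.07  1.75  0.03  1.04 -1.48]
shift [-2.441  0.869  0.022] mm 388.7
turn [ 0.    -0.003 -0.36 ]
```

View pics/w4.png

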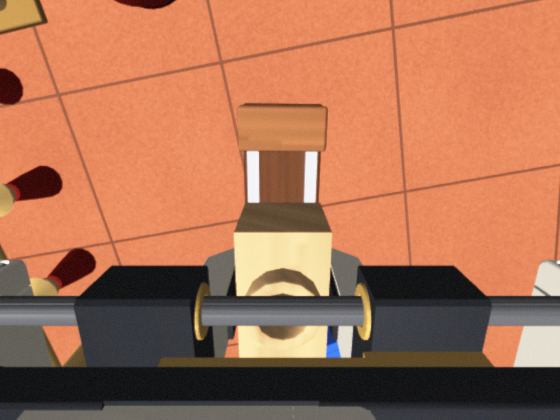

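Call:
play_rows:
  rows:
    - [-0.12,0.07,0,0,0,0,1]
    - [-0.235,0.14,0,0,0,0,1]
    - [-0.235,0.14,0,0,0,0,1]
    - [-0.235,0.14,0,0,0,0,1]
    - [-0.235,0.14,0,0,0,0,1]

```text
clock: 8.2
position: [0.4502, -0.0422, 0.2044]
ee_rot: [1.997, -2.419, 0.001]
force: [0.8, 1.4, -1.1]
width: 0.431
```

```bash
python3 - <<'E'
from h import *
p,R=goal((.375,.169,.205),-90)
E
```

```text
t 8.2 pos [ 0.4502 -0.0422  0.2044] xang -100.92 tilt 0.3 F [ 0.8  1.4 -1.1] w 0.431 q [ 0.11  0.19 -0.16  1.99  0.04  0.97 -1.83]
shift [-1.287  0.759 -0.008] mm 224.1
turn [ 0.006 -0.009 -0.381]
```

Call:
play_rows:
  rows:
    - [-0.235,0.14,-0.02,0,0,0,1]
    - [-0.235,0.14,-0.02,0,0,-0.1,1]
    - [-0.24,0.13,-0.01,0,0,-0.1,1]
    - [-0.24,0.12,-0.01,0,0,-0.1,1]
    - [-0.13,0.06,0,0,0,-0.08,1]

```text
clock: 8.7
position: [0.3763, 0.1382, 0.2088]
ee_rot: [2.223, -2.204, -0.006]
force: [-0.3, 0.3, -1.6]
width: 0.434
```

```bash
python3 - <<'E'
from h import *
p,R=goal((.375,.169,.205),-90)
E
```

```text
t 8.7 pos [0.3763 0.1382 0.2088] xang -89.5 tilt 0.66 F [-0.3  0.3 -1.6] w 0.434 q [-0.16  0.12 -0.36  2.07  0.05  0.97 -2.1 ]
shift [-0.206  0.007  0.024] mm 31.1
turn [ 0.021 -0.01   0.017]
```

Call:
play_rows:
  rows:
    - [-0.13,0,0,0.01,0,0.005,1]
    - [-0.06,0,0,0.01,-0.005,0.005,1]
    - [0,0,0,0,0,0,1]

```text
clock: 9.0
position: [0.3725, 0.1697, 0.2064]
ee_rot: [2.231, -2.205, -0.001]
force: [-0.3, -1.1, -1.3]
width: 0.434
```

```bash
python3 - <<'E'
from h import *
import cv2
get_image("wrist")
m=camera_model("wrist"); p,R=goal((.375,.169,.205),-90); print("TCP",p)
im=get_image("wrist"); cv2.imwrite("pics/w5.png",im)
np.save("w5.npy",np.array([m,p,R],dtype=object),allow_pickle=True)
E
```

```text
t 9.05 pos [0.3726 0.1689 0.2064] xang -89.39 tilt 0.31 F [-0.3 -0.9 -0.4] w 0.434 q [-0.21  0.14 -0.38  2.06  0.06  0.96 -2.19]
shift [-0.001 -0.016  0.009] mm 2.8
turn [ 0.008 -0.007  0.021]
TCP [0.37260436 0.1689038  0.20637896]
```

View pics/w5.png

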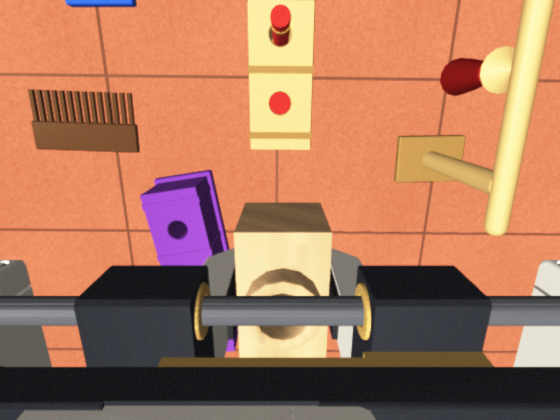

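The wrist view shows the long rod's red tip at ≈(280,103), the middle rod's at ≈(281,16), and the foot held at the bottom with its far top edge at row ~232. I'll measure these.

```bash
python3 - <<'E'
from h import *
import cv2
m,p,R=np.load("w5.npy",allow_pickle=True)
im=cv2.imread("pics/w5.png"); hsv=cv2.cvtColor(im,cv2.COLOR_BGR2HSV)
print(hsv[103,281],hsv[16,281],hsv[75,281])
w=(((hsv[...,0]<6)|(hsv[...,0]>174))&(hsv[...,1]>190)&(hsv[...,2]>150)).astype(np.uint8); w[130:]=0;w[:,:250]=0;w[:,315:]=0
n,l,st,ce=cv2.connectedComponentsWithStats(w)
for i in range(1,n):
    if st[i,4]>30: print(st[i],ce[i].round(1))
i=[k for k in range(1,n) if 90<ce[k][1]<115 and st[k,4]>100][0]
L=onz(m,ce[i],.150); print("long",L)
print("mid",onz(m,(280.8,16),.118))
# stand edges at z=.06 
s=((hsv[...,0]>=16)&(hsv[...,0]<34)&(hsv[...,1]>50)&(hsv[...,2]>140)).astype(np.uint8)
for (z,r0,r1) in ((.06,73,130),(.06,5,64)):
    a=[];b=[]
    for r in range(r0,r1,3):
        c=np.flatnonzero(s[r,230:335])+230
        a.append(onz(m,(c[0]-.5,r),z));b.append(onz(m,(c[-1]+.5,r),z))
    for e in (a,b):
        e=np.array(e); k=np.polyfit(e[:,0],e[:,1],1); print("edge yaw",np.degrees(np.arctan(k[0])),"y at .48",np.polyval(k,.48))
f=im[190:350,200:370]; cv2.imwrite("pics/w5z.png",cv2.resize(f,None,fx=3.5,fy=3.5,interpolation=cv2.INTER_CUBIC))
E
```

```text
[  1 198 240] [  1 191 246] [ 26  88 252]
[272   6  18  25 311] [280.2  16.9]
[273  32   4  13  37] [274.7  37.7]
[270  92  20  22 333] [279.5 102.6]
long [0.45392848 0.17077629 0.15      ]
mid [0.50835571 0.17042076 0.118     ]
edge yaw 0.20957144770501163 y at .48 0.19800235052867926
edge yaw -0.06055860943366937 y at .48 0.14340238031603472
edge yaw 0.23038725353908976 y at .48 0.19797633557155275
edge yaw -0.07187514759744969 y at .48 0.14361332598951843
```

View pics/w5z.png

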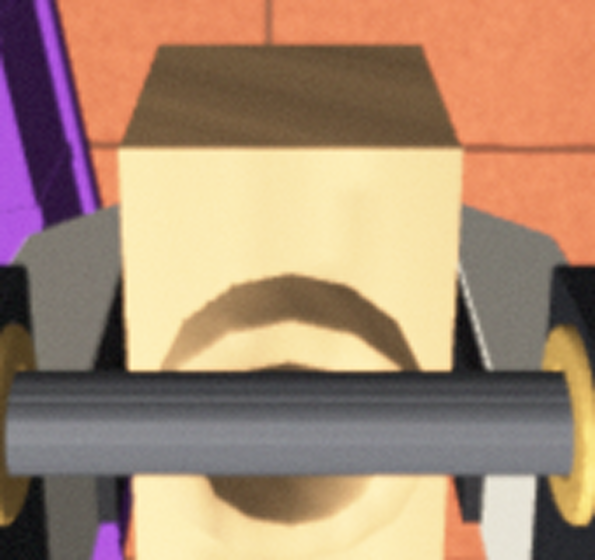

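```bash
python3 - <<'E'
from h import *
m,p,R=np.load("w5.npy",allow_pickle=True)
def tp(uv,z=None,depth=None):
    c,d=ray(m,uv); c=R.T@(c-p); d=R.T@d   # d has camera z=1
    s=depth if depth else (z-c[2])/d[2]
    return c+d*s
o=(200,190)
for n,a,b,z in(("top",(121,147),(462,147),-.033),("bot",(160,44),(423,44),.011)):
    A,B=u(o,a,3.5),u(o,b,3.5); A3,B3=tp(A,z),tp(B,z)
    print(n,A3,B3,"w",np.linalg.norm(A3-B3)); dep=330.3*.04/(B[0]-A[0]); print("  by width",tp(A,depth=dep),tp(B,depth=dep))
# collar top circle: hole top near edge (288,363)->far, (288,522) near 
for n,q in(("hole far",(288,363)),("hole near",(288,522)),("collar far",(290,320))): print(n,tp(u(o,q,3.5),-.045))
E
```

```text
top [-0.01897958 -0.03126338 -0.033     ] [ 0.02040357 -0.03122826 -0.033     ] w 0.03938316260387567
  by width [-0.01928366 -0.03049841 -0.03104607] [ 0.02071326 -0.03047156 -0.03106856]
bot [-0.01916396 -0.03079574  0.011     ] [ 0.02079691 -0.03076234  0.011     ] w 0.03996088636163999
  by width [-0.01918296 -0.03074795  0.01116361] [ 0.02081396 -0.03072109  0.01114112]
hole far [ 0.000291   -0.01026272 -0.045     ]
hole near [ 0.00026982  0.01082638 -0.045     ]
collar far [ 0.00051561 -0.01563181 -0.045     ]
```

Call:
play_rows:
  rows:
    - [-0.005,-0.1,0,0.005,-0.005,0.01,1]
    - [-0.003,-0.16,0,0,0,0.01,1]
    - [0,-0.16,0,0,0,0,1]
    - [0,-0.1,0,0,0,0,1]
    - [0,-0.03,0,0,0,0,1]

```text
clock: 9.6
position: [0.4626, 0.1622, 0.2054]
ee_rot: [2.207, -2.231, 0.004]
force: [-0.7, 0.3, -1.1]
width: 0.434
```

```bash
python3 - <<'E'
from h import *
p,R=goal((.4549,.1708,.185),-90)
E
```

```text
t 9.6 pos [0.4626 0.1622 0.2054] xang -90.64 tilt 0.25 F [-0.7  0.3 -1.1] w 0.434 q [-0.18  0.26 -0.33  1.9   0.11  1.   -2.14]
shift [-0.057  0.052  0.136] mm 23.4
turn [ 0.001 -0.009 -0.023]
```

Call:
play_rows:
  rows:
    - [-0.05,0.04,0.05,0,-0.005,-0.015,1]
    - [-0.007,0.01,0.05,0,-0.003,-0.006,1]
    - [0,0,0.01,0,0,0,1]

```text
clock: 9.9
position: [0.4547, 0.1696, 0.1868]
ee_rot: [2.217, -2.224, -0.001]
force: [-0.1, 0.2, -1.1]
width: 0.435
```

```bash
python3 - <<'E'
from h import *
p,R=goal((.4549,.1708,.171),-90)
E
```

```text
t 9.9 pos [0.4547 0.1696 0.1868] xang -90.19 tilt 0.1 F [-0.1  0.2 -1.1] w 0.435 q [-0.19  0.28 -0.34  1.93  0.11  0.95 -2.16]
shift [-0.008 -0.002  0.105] mm 15.9
turn [ 0.003 -0.001 -0.006]
```

Look from all cameras at this height before the last 15 mm.

```bash
python3 - <<'E'
from h import *
import cv2
m=camera_model("wrist");p,R=goal()
w=get_image("wrist");cv2.imwrite("pics/w6.png",w)
np.save("w6.npy",np.array([m,p,R],dtype=object),allow_pickle=True)
s=get_image("scene");d=get_image("side");cv2.imwrite("pics/s6.png",s);cv2.imwrite("pics/d6.png",d)
a=cv2.resize(s[150:260,220:320],None,fx=4,fy=4,interpolation=cv2.INTER_CUBIC)
b=cv2.resize(d[140:250,240:340],None,fx=4,fy=4,interpolation=cv2.INTER_CUBIC)
cv2.imwrite("pics/sd6.png",np.hstack([a,b]))
p,R=goal()
E
```

```text
t 9.9 pos [0.4547 0.1696 0.1868] xang -90.19 tilt 0.1 F [-0.1  0.2 -1.1] w 0.435 q [-0.19  0.28 -0.34  1.93  0.11  0.95 -2.16]
t 10.05 pos [0.4554 0.1699 0.1879] xang -90.19 tilt 0.02 F [ 0.4 -0.3 -0.7] w 0.432 q [-0.19  0.28 -0.34  1.93  0.11  0.95 -2.16]
```

View pics/sd6.png

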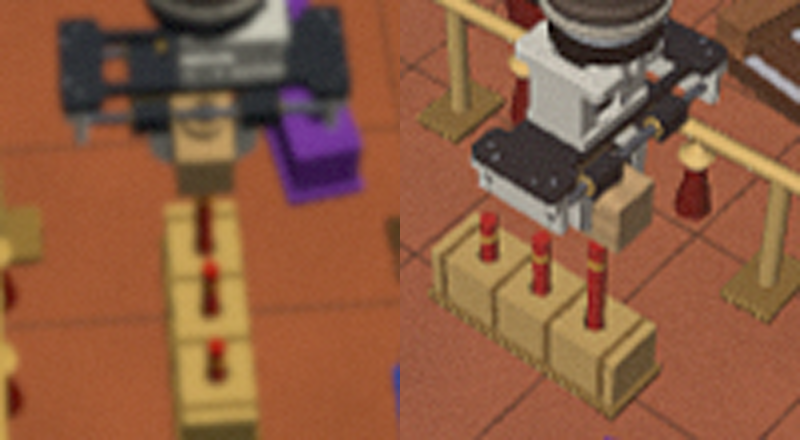

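View pics/w6.png

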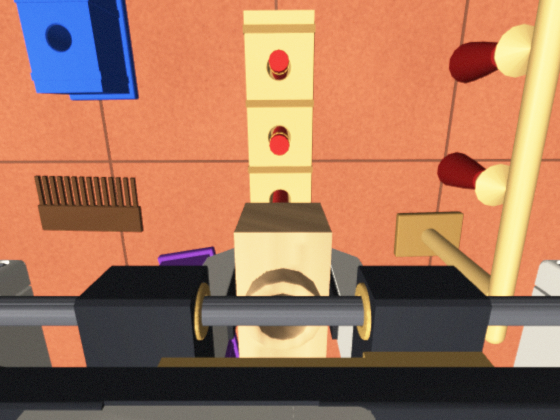

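The wrist view shows the mid tip at ≈(279,143) and the short tip at ≈(279,62). The foot hides the long tip, which is still below it in the side view. I'll check the row line and the foot corners.

```bash
python3 - <<'E'
from h import *
import cv2
m,p,R=np.load("w6.npy",allow_pickle=True)
im=cv2.imread("pics/w6.png"); hsv=cv2.cvtColor(im,cv2.COLOR_BGR2HSV)
w=(((hsv[...,0]<6)|(hsv[...,0]>174))&(hsv[...,1]>170)&(hsv[...,2]>190)).astype(np.uint8); w[200:]=0;w[:,:255]=0;w[:,305:]=0
n,l,st,ce=cv2.connectedComponentsWithStats(w); pts=[]
for i in range(1,n):
    if st[i,4]>60:
        z=.102 if ce[i][1]<100 else .118
        X=onz(m,ce[i],z); pts.append(X); print(st[i],ce[i].round(1),X.round(4))
d=pts[1]-pts[0]; print("yaw",np.degrees(np.arctan2(-d[1],-d[0])),np.linalg.norm(d[:2]))
# bright-only tips in side/scene
S,D=camera_model("scene"),camera_model("side")
d6=cv2.imread("pics/d6.png"); cv2.imwrite("pics/d6z.png",cv2.resize(d6[175:225,275:325],None,fx=12,fy=12,interpolation=cv2.INTER_CUBIC))
off=R@np.array([.0004,.0007,0]); c=p+off
for q in((.032,.02),(.032,-.02),(-.032,.02),(-.032,-.02)):
    X=np.array([c[0]+q[0],c[1]+q[1],p[2]-.011]); v=proj(D,X); print("pred side corner",q,v.round(1),"zoom",((v-[275,175]+.5)*12).round(0))
v=proj(D,(.4542,.1704,.15)); print("pred side tip",v,((v-[275,175]+.5)*12))
E
```

```text
[269  50  20  21 320] [278.3  60.2] [0.5635 0.1714 0.102 ]
[270 135  19  20 289] [278.7 144.6] [0.5091 0.1713 0.118 ]
yaw 0.0532184409668853 0.054405800089244276
pred side corner (0.032, 0.02) [276.6 193.2] zoom [ 26. 224.]
pred side corner (0.032, -0.02) [285.4 185.7] zoom [130. 135.]
pred side corner (-0.032, 0.02) [293.8 203.7] zoom [231. 351.]
pred side corner (-0.032, -0.02) [302.4 195.9] zoom [334. 257.]
pred side tip [288.9612494  200.70174774] [173.53499274 314.42097287]
```

View pics/d6z.png

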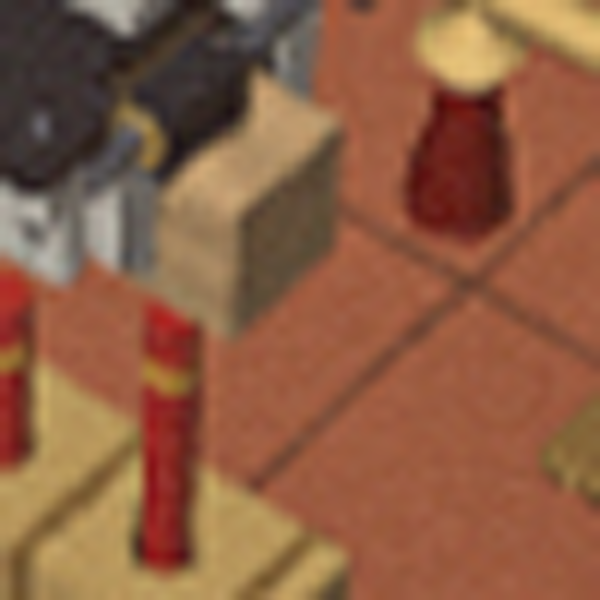

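Call:
play_rows:
  rows:
    - [-0.007,0.003,0.05,0,0,-0.005,1]
    - [0,0,0.04,0,0,0,1]
    - [0,0,0.005,0,0,0,1]

```text
clock: 10.35
position: [0.4549, 0.1713, 0.1732]
ee_rot: [-2.221, 2.221, -0.001]
force: [0.3, 0.4, -0.8]
width: 0.436
```

```bash
python3 - <<'E'
from h import *
import cv2
get_image("wrist");get_image("wrist")
p,R=goal((.4549,.1709,.171),-90)
S,D=camera_model("scene"),camera_model("side")
s=get_image("scene");d=get_image("side");goal()
cv2.imwrite("pics/s7.png",s);cv2.imwrite("pics/d7.png",d)
a=cv2.resize(s[165:215,250:290],None,fx=10,fy=10,interpolation=cv2.INTER_CUBIC)
b=cv2.resize(d[170:220,275:315],None,fx=10,fy=10,interpolation=cv2.INTER_CUBIC)
cv2.imwrite("pics/sd7.png",np.hstack([a,b]))
c=p+R@np.array([.0004,.0007,0])
for q in((.032,.02),(.032,-.02),(-.032,.02),(-.032,-.02)):
    for h in(0,.044):
        X=np.array([c[0]+q[0],c[1]+q[1],p[2]-.011+h]); v=proj(D,X);w=proj(S,X)
        print(q,h,"scene zoom",((w-[250,165]+.5)*10).round(0),"side zoom",((v-[275,170]+.5)*10+[400,0]).round(0))
T=np.array([.4541,.171,.15]);v=proj(D,T);w=proj(S,T);print("tip scene",((w-[250,165]+.5)*10).round(0),"side",((v-[275,170]+.5)*10+[400,0]).round(0))
E
```

```text
t 10.45 pos [0.4551 0.1714 0.1737] xang -90.01 tilt 0.09 F [ 1.4 -0.8 -1.4] w 0.431 q [-0.2   0.29 -0.34  1.95  0.12  0.92 -2.17]
shift [0.003 0.001 0.018] mm 2.7
turn [-0.003  0.001 -0.   ]
t 10.55 pos [0.4554 0.1715 0.1741] xang -90.02 tilt 0.13 F [ 0.1 -1.5 -0.6] w 0.427 q [-0.2   0.29 -0.34  1.95  0.12  0.92 -2.17]
(0.032, 0.02) 0 scene zoom [293. 365.] side zoom [416. 270.]
(0.032, 0.02) 0.044 scene zoom [296. 276.] side zoom [416. 165.]
(0.032, -0.02) 0 scene zoom [152. 374.] side zoom [503. 196.]
(0.032, -0.02) 0.044 scene zoom [151. 285.] side zoom [505.  91.]
(-0.032, 0.02) 0 scene zoom [274. 183.] side zoom [586. 375.]
(-0.032, 0.02) 0.044 scene zoom [276.  91.] side zoom [591. 271.]
(-0.032, -0.02) 0 scene zoom [137. 191.] side zoom [672. 297.]
(-0.032, -0.02) 0.044 scene zoom [135. 100.] side zoom [679. 193.]
tip scene [214. 301.] side [544. 313.]
```

View pics/sd7.png

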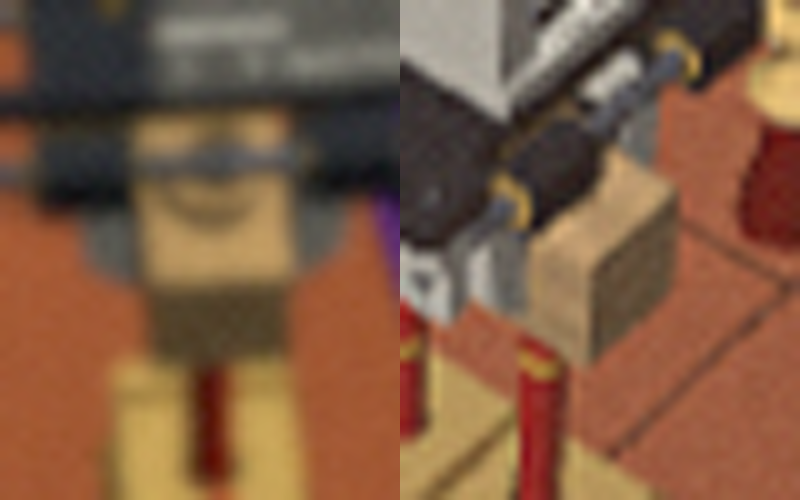

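Call:
play_rows:
  rows:
    - [0.004,0.003,0.012,-0.003,0,0,1]
    - [0.002,0,0.01,0,0,0,1]

```text
clock: 10.75
position: [0.4553, 0.1707, 0.171]
ee_rot: [-2.22, 2.221, -0.0]
force: [0.5, -0.4, -1.5]
width: 0.433
```

```bash
python3 - <<'E'
from h import *
import cv2
for i in range(6):
    get_image("wrist"); p,R=goal((.4549,.1707,.171) if i==5 else None,-90 if i==5 else None)
S=camera_model("scene");s=get_image("scene"); d=get_image("side");w=get_image("wrist")
cv2.imwrite("pics/s8.png",s);cv2.imwrite("pics/d8.png",d);cv2.imwrite("pics/w8.png",w)
goal()
E
```

```text
t 10.8 pos [0.4553 0.1706 0.1709] xang -90.02 tilt 0.1 F [ 0.  -0.3 -1.5] w 0.429 q [-0.2   0.3  -0.34  1.96  0.12  0.91 -2.17]
t 10.85 pos [0.4552 0.1706 0.1709] xang -90.02 tilt 0.09 F [ 0.4  0.5 -1.1] w 0.435 q [-0.2   0.3  -0.34  1.96  0.12  0.91 -2.17]
t 10.9 pos [0.4552 0.1707 0.171 ] xang -90.02 tilt 0.09 F [ 0.6  0.  -1.7] w 0.436 q [-0.2   0.3  -0.34  1.95  0.12  0.91 -2.17]
t 10.95 pos [0.4553 0.1707 0.1711] xang -90.02 tilt 0.09 F [-0.9  0.5 -1.2] w 0.434 q [-0.2   0.3  -0.34  1.95  0.12  0.91 -2.17]
t 11.0 pos [0.4553 0.1708 0.1711] xang -90.02 tilt 0.1 F [-0.3  0.7 -1.5] w 0.435 q [-0.2   0.3  -0.34  1.95  0.12  0.91 -2.17]
t 11.05 pos [0.4552 0.1708 0.1711] xang -90.01 tilt 0.1 F [ 0.5 -0.3  0.1] w 0.434 q [-0.2   0.3  -0.34  1.95  0.12  0.91 -2.17]
shift [0.001 0.002 0.001] mm 0.4
turn [-0.003  0.002 -0.   ]
t 11.2 pos [0.4553 0.1708 0.1711] xang -90.01 tilt 0.1 F [-0.2  0.4 -0.5] w 0.438 q [-0.2   0.3  -0.34  1.95  0.12  0.91 -2.17]
```

View pics/s8.png

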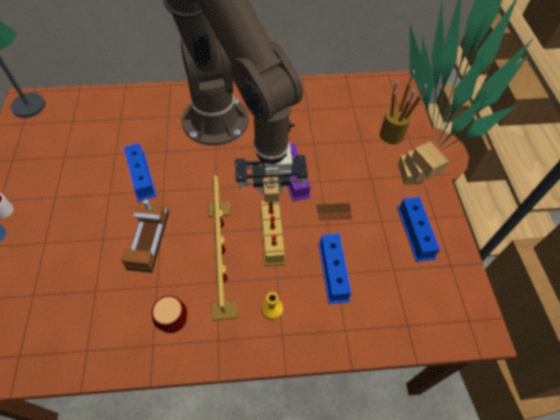

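View pics/d8.png

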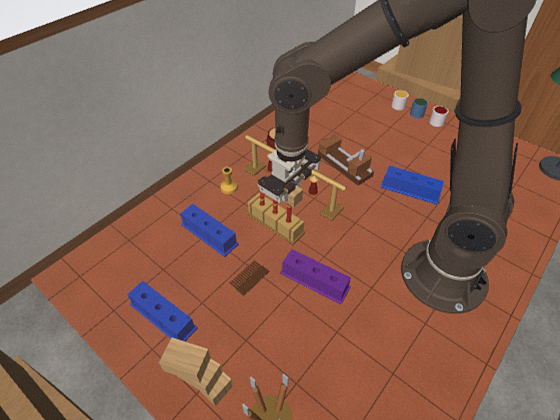

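View pics/w8.png

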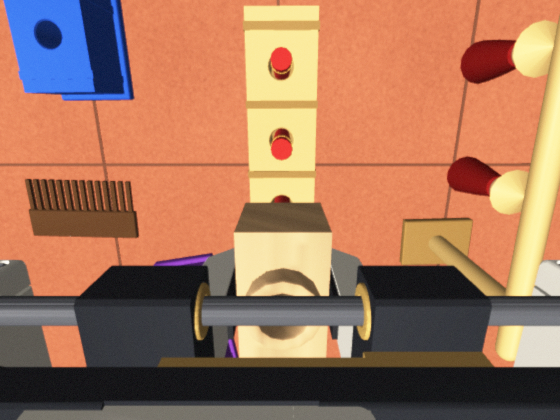

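All three views look right: the jaw is open, the bystanders haven't moved, and the foot is over the long rod. I'll do one last numeric check of hole against rod.

```bash
python3 - <<'E'
from h import *
import cv2
m=camera_model("wrist");p,R=goal()
im=cv2.imread("pics/w8.png"); hsv=cv2.cvtColor(im,cv2.COLOR_BGR2HSV)
w=(((hsv[...,0]<6)|(hsv[...,0]>174))&(hsv[...,1]>170)&(hsv[...,2]>190)).astype(np.uint8); w[190:]=0;w[:,:255]=0;w[:,305:]=0
n,l,st,ce=cv2.connectedComponentsWithStats(w);P=[]
for i in range(1,n):
    if st[i,4]>100: P.append(onz(m,ce[i],.102 if ce[i][1]<100 else .118))
d=(P[1]-P[0])[:2]; d/=np.linalg.norm(d)
L=P[1][:2]+.055*d; print("tips",P,"long via mid",L,"via short",P[0][:2]+.11*d)
print("hole",(p+R@np.array([.0004,.0007,0]))[:2],"underside z",p[2]-.011)
a=cv2.absdiff(cv2.imread("pics/w5.png")[200:250,240:330],im[200:250,240:330]);print("foot in hand change",a[35:].mean())
for n in("scene","side"):
    A=cv2.imread(f"pics/{n}0.png");B=cv2.imread(f"pics/{n[0] if n=='scene' else 'd'}8.png")
    box={"scene":[(150,295,40,38),(258,288,30,32),(315,200,40,22)],"side":[(218,165,24,32),(228,260,45,36)]}[n]
    for x,y,W,H in box: print(n,(x,y),cv2.absdiff(A,B)[y:y+H,x:x+W].mean().round(2))
E
```

```text
t 11.2 pos [0.4553 0.1708 0.1711] xang -90.01 tilt 0.1 F [-0.2  0.4 -0.5] w 0.438 q [-0.2   0.3  -0.34  1.95  0.12  0.91 -2.17]
tips [array([0.5635183 , 0.17127449, 0.102     ]), array([0.50909804, 0.17117569, 0.118     ])] long via mid [0.45409813 0.17107584] via short [0.45351849 0.17107479]
hole [0.45458564 0.17042188] underside z 0.16011353484356394
foot in hand change 4.369135802469136
scene (150, 295) 4.61
scene (258, 288) 4.4
scene (315, 200) 3.64
side (218, 165) 4.36
side (228, 260) 4.17
```

Hole and rod agree to within about 1 mm, the underside is at 160 mm, the tilt is 0.1°, and the bystanders haven't moved. Handing in.

```bash
python3 - <<'E'
from h import *
print(sign_off()); goal()
E
```

```text
the job is handed in; nothing more can be done
None
the job is handed in; nothing more can be done
```

I handed the job in at about 11 s, with the foot still in the gripper, hovering over the tip of the longest rod. I gripped the post and slid the jaw about 42 mm open. I then gripped the foot across its 40 mm width and lifted it out. It crossed the rail with its underside at about 0.19 m, against the rail's top at 0.14 m.

**Last checks:**
- **Centring:** the hole is at (0.4546, 0.1704). The wrist camera put the rod tip at (0.454, 0.171), and the two fixed cameras put it at (0.455, 0.169). That leaves an error of about 1 mm, with up to 1.5 mm disagreement between the cameras.
- **Height:** the underside is at about 160 mm, so 10 mm above the tip.
- **Pose:** tilt is 0.1° and the long side is within about 0.2° of the rod row. The arm was at rest and the grip steady at about 40 mm.
- **Surroundings:** the drum, flag holder and comb show no change in the images. The jaw is still open. During the carry I saw no forces that suggested a bump.

**One check disagreed:** in the fixed cameras, the foot's lower corners looked about 1 pixel (2–3 mm) higher than predicted. Its top edges and the wrist view matched, so I kept the height.

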